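# Set out the weighing station

### The arm

A 6-joint arm with a two-finger parallel gripper is mounted at the origin on a cart in front of the work surface, level with it; the furniture and walls round the work are solid. World frame = base frame: x ahead of the robot, y to its left, z up, the work surface at z = 0. Lengths are in mm, angles in rad, forces in N, time in s.
With the tool pointing down it reaches from about 400 to 925 mm from the base axis. Payload 12.5 kg.
Tool frame: the origin (TCP) lies midway between the tips of the shut fingers; the grasp point (between the pads) lies 19 mm behind it; z points along the fingers, y is the line along which they close (so a half turn about z gives the same grasp; the last joint's range is limited). The gripper opens to 95 mm and grips with 3 to 60 N. Pads are 20 mm wide; open, the fingers measure 119 mm over their backs; the gripper's body (75 mm by 180 mm) begins 59 mm behind the grasp point.
Start: joints at [-1.213, 0.491, 1.559, -0, 1.092, -0.106], TCP at [279.618, -558.982, 214.661] pointing down, gripper open.
Joint ranges: [-3.1, 3.1], [-0.84, 2.19], [0.05, 2.79], [-1.13, 4.28], [0.06, 2.93], [-2.69, 2.69]. Speed limits (rad/s): [2.22, 2.22, 2.79, 3.14, 3.14, 3.14].

### API

Orientations are given as [roll, pitch, yaw] about the fixed x, y, z axes, in that order (R = Rz(yaw) Ry(pitch) Rx(roll)).
In Python, from cell import state, read_camera, camera_info, env gives the robot as it stands.
- The arm moves only by the tool move_arm, never from a script. Its argument "commands" is a list of rows, each a list of 3 entries, a list of its own where there are three numbers: the shift along the world's x, y, z in cm, then the turn, a rotation vector about the world's x, y, z in degrees, then the opening, from 0 (shut) to 1 (fully open). A call has 1 to 10 rows; each row shifts and turns the commanded pose from where the row before left it; what a row does not reach is not made up. A row lasts 1/10 s, in which the tool goes at most 50 mm and 8.59 degrees, less where a joint would pass 70% of its speed; a pose out of reach is approached as far as the arm can. A call with a gripper value outside its range is refused whole. The fingers move at their own pace and stop on an object; the grip force is fixed at half the most. Time passes only in rows, so rows that do not move let the fingers close. It gives the time, the measured TCP pose, the force, the opening and the grip force at its end, in the units of the state.
- state(): the state, without advancing time (a new reading comes with each control period).
- read_camera(name): name is "scene" or "top"; returns the picture (400x640x3 uint8, blue, green, red); there is no depth.
- camera_info(name): a dict with "K" (3x3 intrinsics, pixels), "k1" (the pictures are not rectified: a ray, as slopes to the right and down, at radius r is drawn at 1 + k1 r^2 times it, then the intrinsics apply), "cam_to_world" (4x4, takes a point from camera to world coordinates). Camera axes: x right, y down, z forward; pixel columns grow to the right and rows downward; lengths in mm; the calibration is good to about 2 mm. A picture is of the moment at which its call begins. camera_info takes no time and is no camera call.
- env.job_done(): hands the job in; it is judged then, once.
The state is a dict: "t": time; "joints": joint angles; "qvel": joint speeds; "tau": joint torques, N m; "eef_pos": TCP position; "tcp_rot": TCP orientation; "ft_force": force on the tool from outside, world axes, zero at the start; "moment": the same for the moment, N m; "opening": opening from 0.0 (shut) to 1.0 (fully open); "grip_force": force on a finger pad.
Only numpy, scipy, OpenCV 4.12 (cv2) and the standard library are available. Lean on these libraries where they do the work, as an engineer would, in place of code of your own. Each camera call takes 0.05 s, during which the arm holds its last target. There are 200 camera calls.

### The job

Set out the weighing station on the dark board, where the timer and the white weigh boats are already in place. Stand the amber jar upright on the large ring between the timer and the weigh boats, the red-capped vial upright on the small ring on the other side of the timer, and the black-capped vial upright on the small ring on the other side of the weigh boats, each centred on its ring; lay the printed gear flat in the middle of the weigh boats, on top. Leave the green tape roll where it lies.

Things in the scene. Friction and masses are not known exactly. Their poses are not given: they have to be found in the camera images.
- board: Dark staging board fixed to the worktop, 80 (its x) by 350 (its y) by 4 mm. Origin: centre of its underside. Along its y axis (x = 0) on top: small printed ring, 36 mm inside, at y = +150 mm; timer or weigh boats at +75; large printed ring, 66 mm inside, at 0; the other of those two at -75; small ring at -150 mm. Rings are white, flat. Timer and boats stand in either order.
- timer: Lab timer, white with a display and three keys (one red), 58 by 62 mm and 19 mm high, fixed on the board 75 mm from the large ring. Origin at the centre of its underside, which is 4 mm above the worktop.
- weigh_boats: Stack of white square weigh boats, 73 by 73 mm and 22 mm high at the rim, fixed on the board 75 mm from the large ring. Origin at the centre of its underside, 4 mm above the worktop; a thing laid in its middle comes to rest on a flat floor about 68 mm square, 14 mm above the origin (18 mm above the worktop).
- jar_mid (a point): Amber glass jar with a black screw lid, loose, standing upright on the worktop; 52 mm in diameter, 82 mm high, about 0.19 kg. The straight body that can be gripped reaches up to 70 mm. This point is on its axis half-way up, 41 mm above its underside; z up.
- red_vial_mid (a point): Small glass vial with a red cap and white contents, loose, standing upright; 22 mm in diameter up to 40 mm, cap 20 mm in diameter, 48 mm high, about 18 g. This point is on its axis half-way up, 24 mm above its underside; z up.
- black_vial_mid (a point): Small glass vial with a black cap and blue contents, loose, standing upright; 22 mm in diameter up to 40 mm, cap 20 mm in diameter, 48 mm high, about 18 g. This point is on its axis half-way up, 24 mm above its underside; z up.
- gear_mid (a point): Small beige printed gear wheel lying flat, loose; 33 mm across, 9 mm thick, about 12 g. This point is at its centre, 4.5 mm above its underside; z up.
- resin_printer: Resin printer, a fixed obstacle behind the board: dark base 255 mm deep (x) by 402 mm wide (y), 86 mm high, whose front face is 124 mm in front (-x) of the origin; on it a round amber hood of radius 100 mm about the origin and a metal frame up to 370 mm high. Keep hand and wrist clear of it. Origin at the centre of its underside.
- tape_roll_mid (a point): Roll of green tape lying flat, loose, 66 mm across and 19 mm high; a bystander that stays where it lies. This point is at its centre, 9.5 mm above its underside.

How it is judged (in metres and radians):
At the end, for the whole second after the job is handed in: Jar upright on the large ring, red-capped vial upright on the small ring beside the timer, black-capped vial upright on the small ring beside the weigh boats, each centred within 12 mm and within 0.12 rad of upright; gear flat on the weigh boats, within 14 mm of their middle (x of jar_mid in the frame of board between -0.012 and 0.012 m and y of jar_mid in the frame of board between -0.012 and 0.012 m and angle between each of jar_mid, red_vial_mid, black_vial_mid's own z axis and vertical below 0.12 rad and z of jar_mid in the frame of board between 0.041 and 0.05 m and x of red_vial_mid in the frame of board between -0.012 and 0.012 m and horizontal distance between red_vial_mid and timer between 0.063 and 0.087 m and horizontal distance between red_vial_mid and weigh_boats above 0.2 m and z of red_vial_mid in the frame of board between 0.024 and 0.033 m and x of black_vial_mid in the frame of board between -0.012 and 0.012 m and horizontal distance between black_vial_mid and weigh_boats between 0.063 and 0.087 m and horizontal distance between black_vial_mid and timer above 0.2 m and z of black_vial_mid in the frame of board between 0.024 and 0.033 m and horizontal distance between gear_mid and weigh_boats below 0.014 m and z of gear_mid in the frame of weigh_boats between 0.012 and 0.026 m and angle between gear_mid's own z axis and vertical below 0.2 rad); the robot touches nothing.
It fails at once if the green tape roll is moved more than 20 mm (distance of tape_roll_mid from where it was at the start of the episode above 0.02 m).
It also fails if it takes over 128 s, if anything falls off the work surface, if the arm or the gripper's body presses on something with over 40 N, if the wrist force passes 120 N, or if a joint passes its speed limit or range.

## Working session

There is one attempt and no reset: what is moved stays moved. The work goes in short steps, Python scripts to look and compute and a tool call to move; the robot and the scene stay as the last step left them, time stands still between calls to the robot, and variables do not carry over. Pictures are saved under pics/ and viewed, at most 14 in all, crops included, and the job is handed in when it is done.

Besides the shell and the picture viewer there is one more tool, called after "Emit:" as name(argument=value, ...) on one line, values as JSON. move_arm: Moves the arm, as the interface text tells. Its arguments: {"type":"object","properties":{"commands":{"type":"array"}},"required":["commands"]}

```bash
mkdir -p pics
cat > h.py <<'E'
import numpy as np, cv2
from cell import state, read_camera, camera_info, env
def ray(n,u,v):
    c=camera_info(n);K=np.array(c["K"]);T=np.array(c["cam_to_world"])
    d=np.array([(u-K[0,2])/K[0,0],(v-K[1,2])/K[1,1]]);s=d.copy()
    for _ in range(20): s=d/(1+c["k1"]*(s@s))
    return T[:3,3],T[:3,:3]@np.array([s[0],s[1],1])
def onz(n,u,v,z):
    o,d=ray(n,u,v);return (o+d*(z-o[2])/d[2])
def proj(n,p):
    c=camera_info(n);K=np.array(c["K"]);T=np.array(c["cam_to_world"])
    q=T[:3,:3].T@(np.array(p,float)-T[:3,3]);s=q[:2]/q[2];s=s*(1+c["k1"]*(s@s))
    return K[0,0]*s[0]+K[0,2],K[1,1]*s[1]+K[1,2]
E
python3 - <<'E'
from h import *
for n in("top","scene"):
    im=read_camera(n);cv2.imwrite(f"pics/{n}0.png",im);c=camera_info(n);print(n,c)
print(state())
E
```

```text
top {'K': array([[471.66570991,   0.        , 319.58155311],
       [  0.        , 471.66570991, 194.82637425],
       [  0.        ,   0.        ,   1.        ]]), 'k1': 0.03632589443310471, 'cam_to_world': array([[-3.01987076e-03, -9.94294074e-01,  1.06631017e-01,
         4.74215337e+02],
       [-9.99906007e-01,  1.57631525e-03, -1.36195455e-02,
        -7.91029697e+01],
       [ 1.33737493e-02, -1.06662124e-01, -9.94205378e-01,
         1.23359886e+03],
       [ 0.00000000e+00,  0.00000000e+00,  0.00000000e+00,
         1.00000000e+00]])}
scene {'K': array([[483.18019609,   0.        , 313.06087769],
       [  0.        , 483.18019609, 196.14665242],
       [  0.        ,   0.        ,   1.        ]]), 'k1': -0.06409893726921845, 'cam_to_world': array([[-8.84883098e-01, -3.09765951e-01,  3.47889290e-01,
         1.69469807e+02],
       [-4.65696172e-01,  5.71562484e-01, -6.75605951e-01,
         6.81104230e+02],
       [ 1.04392531e-02, -7.59842998e-01, -6.50022800e-01,
         8.27193552e+02],
       [ 0.00000000e+00,  0.00000000e+00,  0.00000000e+00,
         1.00000000e+00]])}
{'t': 0.1, 'joints': array([-1.21259215e+00,  4.91481810e-01,  1.55938068e+00, -4.69989840e-06,
        1.09168809e+00, -1.05598772e-01]), 'qvel': array([ 0.00047643, -0.0022573 , -0.00193371,  0.00289134,  0.00061155,
        0.00055184]), 'tau': array([ 1.67313035e-03, -6.13624763e+01, -2.58604467e+01,  6.93347678e-02,
        4.70234896e-02, -2.98851853e-05]), 'eef_pos': array([ 279.54195266, -558.7675883 ,  214.13373203]), 'tcp_rot': array([-3.14063963e+00, -9.68218066e-05,  4.63805069e-01]), 'ft_force': array([-0.82983417,  0.00894453,  0.3667677 ]), 'moment': array([-0.00822496,  0.00725373, -0.01861417]), 'grip_force': 0.0, 'opening': 1.002414040907013}
```

View pics/top0.png

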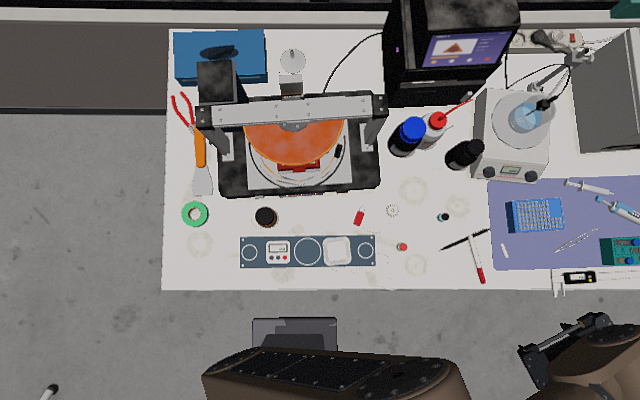

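View pics/scene0.png

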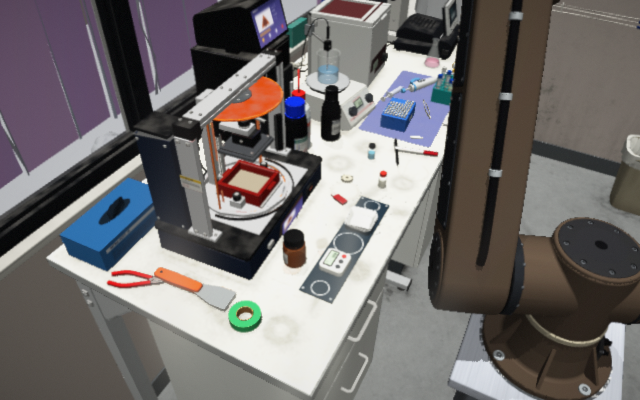

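The top view shows the board centred near (307,251), the timer at left (278,252), the boats at right (337,251), the jar at (266,217), the gear at (393,211), the black vial at (443,217) and the red vial at (402,247). Next I'll measure each of these to sub-pixel accuracy.

Run:
```python
from h import *
im=cv2.imread("pics/top0.png");hsv=cv2.cvtColor(im,cv2.COLOR_BGR2HSV)
H,S,V=cv2.split(hsv)
def comp(mask,box,amin=5):
    x0,y0,x1,y1=box;m=np.zeros_like(V);m[y0:y1,x0:x1]=mask[y0:y1,x0:x1]
    n,l,s,c=cv2.connectedComponentsWithStats(m.astype(np.uint8))
    return [(s[i].tolist(),c[i].round(2).tolist()) for i in range(1,n) if s[i][4]>=amin]
print("jar dark",comp(V<110,(248,200,285,235)))
print("blk",comp(V<110,(430,205,458,230)))
print("red",comp((S>110)&(V>90),(390,235,415,258)))
print("gear",comp((S>25)|(V<190),(380,198,406,224)))
bm=((V<150)&(S>40)).astype(np.uint8);m=np.zeros_like(bm);m[225:275,230:385]=bm[225:275,230:385]
cn=max(cv2.findContours(m,cv2.RETR_EXTERNAL,cv2.CHAIN_APPROX_NONE)[0],key=cv2.contourArea)
r=cv2.minAreaRect(cn);b=cv2.boxPoints(r);print("board",r,[onz("top",*p,4).round(1).tolist() for p in b],onz("top",*r[0],4))
for nm,box in(("ringL",(240,241,260,264)),("ringM",(293,236,322,267)),("ringR",(357,240,375,263))):
    for s,c in comp(V>150,box): print(nm,s,c,onz("top",*c,4).round(1))
a=cv2.resize(im[190:275,225:465],None,fx=3.3,fy=3.3,interpolation=cv2.INTER_CUBIC);cv2.imwrite("pics/crop.png",a)
sc=cv2.imread("pics/scene0.png");cv2.imwrite("pics/crops.png",cv2.resize(sc[130:310,230:430],None,fx=3.3,fy=3.3,interpolation=cv2.INTER_CUBIC))
```

```text
jar dark [([255, 207, 22, 21, 351], [265.75, 216.87])]
blk [([441, 213, 8, 7, 41], [444.73, 216.22]), ([437, 215, 3, 6, 7], [438.0, 217.43])]
red [([400, 243, 7, 8, 42], [403.0, 246.5])]
gear [([385, 205, 7, 13, 28], [387.96, 211.14]), ([391, 208, 4, 5, 11], [392.36, 209.91]), ([396, 210, 3, 3, 5], [397.4, 211.4]), ([393, 214, 5, 3, 8], [395.0, 214.75])]
board ((289.9992370605469, 251.45240783691406), (30.266029357910156, 100.47940826416016), 89.09062194824219) [[496.3, 111.6, 4.0], [499.6, -148.7, 4.0], [421.9, -149.3, 4.0], [419.0, 109.1, 4.0]] [459.0006453  -19.02757622   4.        ]
ringL [241, 244, 17, 17, 67] [248.96, 252.16] [457.6  86.7   4. ]
ringM [294, 238, 27, 28, 107] [306.79, 251.48] [458.8 -62.4   4. ]
ringR [358, 243, 15, 16, 44] [363.48, 252.48] [ 455.8 -209.2    4. ]
ringR [365, 242, 9, 8, 16] [369.06, 244.81] [ 475.5 -223.9    4. ]
```

View pics/crop.png

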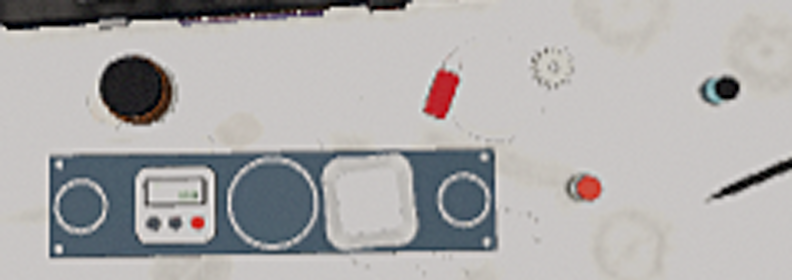

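View pics/crops.png

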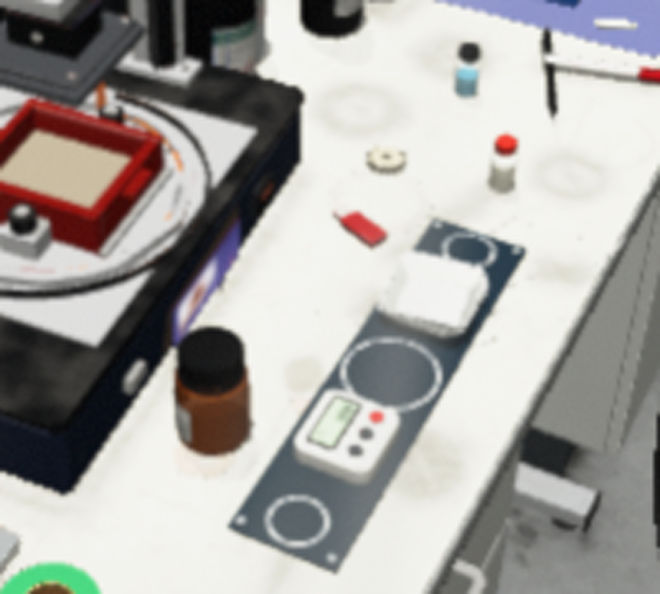

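The crops give these centres: jar lid (133,89), gear (552,67), black cap (727,88), red cap (588,187), rings (81,206), (272,203) and (464,200), boats (370,201). I'll cast them to world points and check them against the scene view.

Run:
```python
from h import *
A=[("jar",133,89,82),("gear",552,67,9),("blk",727,88,48),("red",588,187,48),("ringL",81,206,4),("ringM",272,203,4),("ringR",464,200,4),("boats",370,201,26),("timer",175,205,23)]
B=dict(jar=(211,347),gear=(386,158),blk=(469,48),red=(506,141),ringL=(297,521),ringM=(391,374),ringR=(469,250),timer=(347,425))
for n,x,y,z in A:
    p=onz("top",225+(x+.5)/3.3-.5,190+(y+.5)/3.3-.5,z)
    q=None
    if n in B:
        u,v=230+(B[n][0]+.5)/3.3-.5,130+(B[n][1]+.5)/3.3-.5;q=onz("scene",u,v,z).round(1)
    print(n,p.round(1),q)
im=cv2.imread("pics/top0.png")
print("printer front base top edge",onz("top",300,190,86),"tape",onz("top",195,213,19),"usb",onz("top",359,217,5))
```

```text
jar [544.5  38.5  82. ] [545.4  40.9  82. ]
gear [ 565.6 -284.3    9. ] [ 563.2 -282.2    9. ]
blk [ 546.4 -410.9   48. ] [ 545.4 -410.    48. ]
red [ 471.5 -303.2   48. ] [ 469.  -302.3   48. ]
ringL [457.8  86.1   4. ] [456.8  86.3   4. ]
ringM [459.6 -63.2   4. ] [458.1 -63.5   4. ]
ringR [ 461.5 -213.9    4. ] [ 460.3 -214.     4. ]
boats [ 461.1 -138.9   26. ] None
timer [458.5  11.3  23. ] [457.8  11.2  23. ]
printer front base top edge [609.2589305  -46.91167781  86.        ] tape [558.12934387 223.83380271  19.        ] usb [ 547.64224723 -198.60548014    5.        ]
```

Emit:
move_arm(commands=[[[3.4,1.85,0],[0,0,-3.3],0.5],[[3.4,1.85,0],[0,0,-3.3],0.5],[[3.4,1.85,0],[0,0,-3.3],0.5],[[3.4,1.85,0],[0,0,-3.3],0.5],[[3.4,1.85,0],[0,0,-3.3],0.5],[[3.4,1.85,0],[0,0,-3.3],0.5],[[3.4,1.85,0],[0,0,-3.4],0.5],[[2.85,1.88,0],[0,0,-3.4],0.5],[[0,0,0],[0,0,0],0.5],[[0,0,0],[0,0,0],0.5]])

```text
t: 1.1
eef_pos: [546.3, -410.1, 214.1]
tcp_rot: [-3.141, 0.001, 0.002]
ft_force: [-0.2, -0.0, -0.2]
opening: 0.501
grip_force: 0.0
```

Tracking is good, so I'll descend to z 100 and look.

Emit:
move_arm(commands=[[[0,0,-4],[0,0,0],0.5],[[0,0,-4],[0,0,0],0.5],[[0,0,-3.4],[0,0,0],0.5],[[0,0,0],[0,0,0],0.5],[[0,0,0],[0,0,0],0.5]])

```text
t: 1.6
eef_pos: [545.6, -411.6, 101.3]
tcp_rot: [-3.142, 0.0, -0.001]
ft_force: [0.4, -0.6, 1.0]
opening: 0.498
grip_force: 0.0
```

Run:
```python
from h import *
im=read_camera("scene");p=state()["eef_pos"];print(p)
t=proj("scene",p);cv2.circle(im,tuple(int(round(x)) for x in t),1,(255,0,255),-1)
cv2.imwrite("pics/s1.png",cv2.resize(im[70:220,310:450],None,fx=4,fy=4,interpolation=cv2.INTER_CUBIC))
```

```text
[ 546.14800017 -411.83208427  102.45778973]
```

View pics/s1.png

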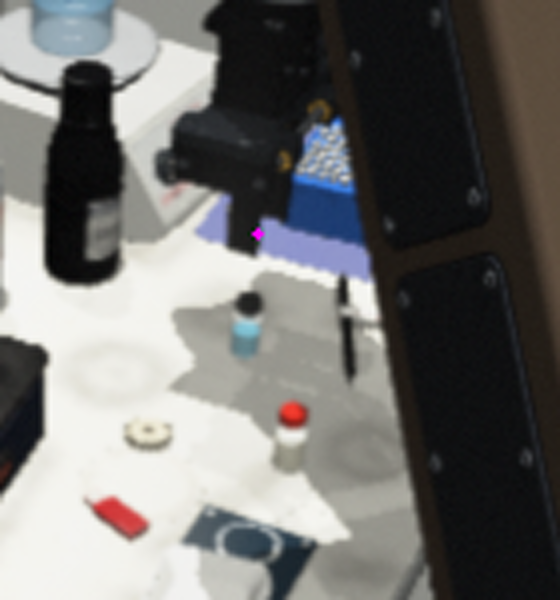

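The picture shows the fingers at (245,235) above the black vial at (247,300), and the TCP mark agrees. Now I'll descend and grip.

Emit:
move_arm(commands=[[[0,0,-3],[0,0,0],0.5],[[0,0,-3],[0,0,0],0.5],[[0,0,-2],[0,0,0],0.5],[[0,0,-1],[0,0,0],0.5],[[0,0,0],[0,0,0],0.5],[[0,0,0],[0,0,0],0],[[0,0,0],[0,0,0],0],[[0,0,0],[0,0,0],0],[[0,0,0],[0,0,0],0],[[0,0,0],[0,0,0],0]])

```text
t: 2.65
eef_pos: [546.4, -410.9, 11.5]
tcp_rot: [3.141, -0.001, -0.0]
ft_force: [-0.0, -0.7, 7.4]
opening: 0.227
grip_force: 30.0
```

Emit:
move_arm(commands=[[[0,0,3],[0,0,0],0],[[0,0,3.5],[0,0,0],0],[[0,0,3.5],[0,0,0],0],[[-1.42,3.3,0],[0,0,0],0],[[-1.42,3.3,0],[0,0,0],0],[[-1.42,3.3,0],[0,0,0],0],[[-1.42,3.3,0],[0,0,0],0],[[-1.42,3.3,0],[0,0,0],0],[[-1.42,3.2,0],[0,0,0],0],[[0,0,0],[0,0,0],0]])

```text
t: 3.65
eef_pos: [459.1, -210.5, 110.8]
tcp_rot: [-3.14, 0.002, 0.002]
ft_force: [0.4, 0.6, -0.6]
opening: 0.232
grip_force: 30.0
```

Emit:
move_arm(commands=[[[0,0,-3.5],[0,0,0],0],[[0,0,-3],[0,0,0],0],[[0,0,-2],[0,0,0],0],[[0,0,0],[0,0,0],0],[[0,0,0],[0,0,0],0]])

```text
t: 4.15
eef_pos: [461.2, -214.2, 25.9]
tcp_rot: [-3.142, 0.0, -0.001]
ft_force: [0.6, 0.2, 0.9]
opening: 0.23
grip_force: 30.0
```

Emit:
move_arm(commands=[[[0,0,-0.6],[0,0,0],0],[[0,0,-0.4],[0,0,0],0],[[0,0,0],[0,0,0],0],[[0,0,0],[0,0,0],0]])

```text
t: 4.55
eef_pos: [461.0, -213.8, 15.9]
tcp_rot: [3.141, -0.0, -0.0]
ft_force: [0.0, -0.2, -0.6]
opening: 0.232
grip_force: 30.0
```

Run:
```python
from h import *
im=read_camera("scene");print(state()["ft_force"],state()["eef_pos"])
cv2.imwrite("pics/s2.png",cv2.resize(im[130:260,310:430],None,fx=4,fy=4,interpolation=cv2.INTER_CUBIC))
```

```text
[-0.2456869  -0.22974341  0.38947183] [ 461.02244234 -213.7318894    15.95094281]
```

View pics/s2.png

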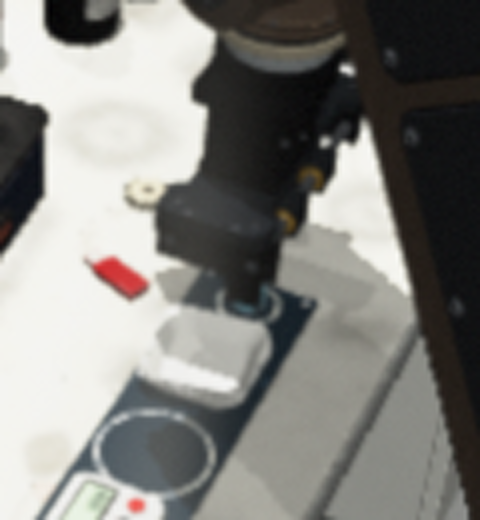

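The vial's blue base sits inside the ring at crop (245,305). I'll release it and retreat.

Emit:
move_arm(commands=[[[0,0,-0.05],[0,0,0],0.25],[[0,0,0],[0,0,0],0.3],[[0,0,0],[0,0,0],0.36],[[0,0,0],[0,0,0],0.36],[[0,0,0],[0,0,0],0.36],[[0,0,1.5],[0,0,0],0.36],[[0,0,3],[0,0,0],0.36],[[0,0,4],[0,0,0],0.5],[[0,0,0],[0,0,0],0.5],[[0,0,0],[0,0,0],0.5]])

```text
t: 5.6
eef_pos: [461.1, -213.8, 100.7]
tcp_rot: [3.141, -0.001, -0.0]
ft_force: [0.4, 0.7, -0.1]
opening: 0.491
grip_force: 0.0
```

Emit:
move_arm(commands=[[[0.3,-2.97,0],[0,0,0],0.5],[[0.3,-2.97,0],[0,0,0],0.5],[[0.3,-2.98,0],[0,0,0],0.5],[[0,0,0],[0,0,0],0.5],[[0,0,-3],[0,0,0],0.5],[[0,0,-3],[0,0,0],0.5],[[0,0,-2],[0,0,0],0.5],[[0,0,-1],[0,0,0],0.5],[[0,0,0],[0,0,0],0.5],[[0,0,0],[0,0,0],0.5]])

```text
t: 6.6
eef_pos: [470.0, -302.7, 10.4]
tcp_rot: [3.142, 0.0, -0.0]
ft_force: [0.4, 0.4, 0.1]
opening: 0.5
grip_force: 0.0
```

Emit:
move_arm(commands=[[[0,0,0],[0,0,0],0],[[0,0,0],[0,0,0],0],[[0,0,0],[0,0,0],0],[[0,0,0],[0,0,0],0],[[0,0,0],[0,0,0],0],[[0,0,0],[0,0,0],0]])

```text
t: 7.2
eef_pos: [470.1, -303.0, 10.6]
tcp_rot: [3.141, -0.0, -0.001]
ft_force: [-0.3, -0.2, 6.1]
opening: 0.23
grip_force: 30.0
```

Run:
```python
from h import *
im=read_camera("scene");s=state();print(s["eef_pos"],s["ft_force"])
cv2.imwrite("pics/s3.png",cv2.resize(im[130:260,310:430],None,fx=4,fy=4,interpolation=cv2.INTER_CUBIC))
```

```text
[ 470.09352422 -303.07399608   10.60733096] [ 0.16858655 -0.05653438  5.95837781]
```

View pics/s3.png

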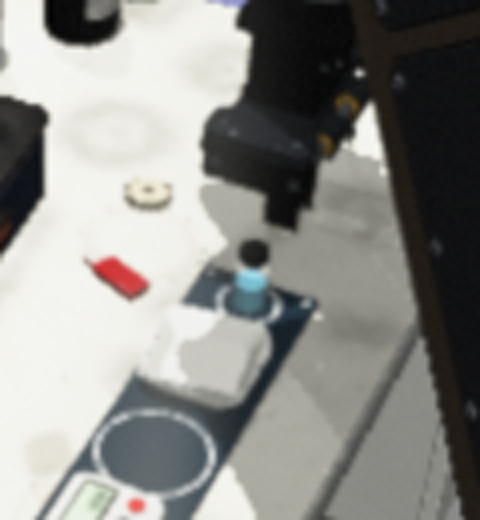

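The black vial stands upright and centred in its ring (crop (250,300)), and the red one is gripped. I'll carry it to the left ring.

Emit:
move_arm(commands=[[[0,0,3],[0,0,0],0],[[0,0,3.5],[0,0,0],0],[[0,0,3.5],[0,0,0],0],[[0,0,0],[0,0,0],0],[[-0.1,3,0],[0,0,0],0],[[-0.1,3,0],[0,0,0],0],[[-0.1,3,0],[0,0,0],0],[[-0.1,3,0],[0,0,0],0],[[-0.1,3,0],[0,0,0],0],[[-0.1,3,0],[0,0,0],0]])

```text
t: 8.25
eef_pos: [463.4, -121.6, 109.5]
tcp_rot: [-3.141, 0.001, -0.001]
ft_force: [0.0, 0.3, -0.0]
opening: 0.228
grip_force: 30.0
```

Emit:
move_arm(commands=[[[-0.1,3,0],[0,0,0],0],[[-0.1,3,0],[0,0,0],0],[[-0.1,3,0],[0,0,0],0],[[-0.1,3,0],[0,0,0],0],[[-0.1,3,0],[0,0,0],0],[[-0.1,3,0],[0,0,0],0],[[-0.08,2.93,0],[0,0,0],0],[[0,0,0],[0,0,0],0],[[0,0,0],[0,0,0],0]])

```text
t: 9.15
eef_pos: [456.7, 86.7, 109.6]
tcp_rot: [3.141, 0.001, 0.001]
ft_force: [0.6, -0.0, -0.6]
opening: 0.231
grip_force: 30.0
```

Emit:
move_arm(commands=[[[0,0,-3.5],[0,0,0],0],[[0,0,-3],[0,0,0],0],[[0,0,-2],[0,0,0],0],[[0,0,-0.5],[0,0,0],0],[[0,0,-0.4],[0,0,0],0],[[0,0,0],[0,0,0],0],[[0,0,-0.1],[0,0,0],0],[[0,0,0],[0,0,0],0]])

```text
t: 9.95
eef_pos: [457.5, 86.4, 15.8]
tcp_rot: [3.142, -0.001, -0.0]
ft_force: [0.2, 0.1, -0.4]
opening: 0.23
grip_force: 30.0
```

Emit:
move_arm(commands=[[[0,0,0],[0,0,0],0.25],[[0,0,0],[0,0,0],0.3],[[0,0,0],[0,0,0],0.36],[[0,0,0],[0,0,0],0.36],[[0,0,0],[0,0,0],0.36],[[0,0,1.5],[0,0,0],0.36],[[0,0,3],[0,0,0],0.36],[[0,0,4],[0,0,0],0.5],[[0,0,4],[0,0,0],1],[[0,0,0],[0,0,0],1]])

```text
t: 10.95
eef_pos: [458.9, 86.6, 144.2]
tcp_rot: [-3.141, -0.007, -0.0]
ft_force: [-0.2, -0.0, -0.3]
opening: 0.556
grip_force: 0.0
```

Emit:
move_arm(commands=[[[2.2,-1.15,0],[0,0,0],1],[[2.2,-1.15,0],[0,0,0],1],[[2.2,-1.15,0],[0,0,0],1],[[2.16,-1.18,0],[0,0,0],1],[[0,0,0],[0,0,0],1],[[0,0,0],[0,0,0],1],[[0,0,-2],[0,0,0],1],[[0,0,-2],[0,0,0],1],[[0,0,0],[0,0,0],1]])

```text
t: 11.85
eef_pos: [542.6, 40.7, 98.1]
tcp_rot: [-3.141, 0.005, 0.0]
ft_force: [-0.3, 0.7, 1.3]
opening: 1.005
grip_force: 0.0
```

Run:
```python
from h import *
im=read_camera("scene");s=state();p=s["eef_pos"];print(p,s["ft_force"])
t=proj("scene",p);cv2.circle(im,tuple(int(round(x)) for x in t),1,(255,0,255),-1)
cv2.imwrite("pics/s4.png",cv2.resize(im[150:310,230:390],None,fx=3.7,fy=3.7,interpolation=cv2.INTER_CUBIC))
```

```text
[543.42971412  40.60829001  99.43418144] [-0.78351858  0.36880728 -0.38753117]
```

View pics/s4.png

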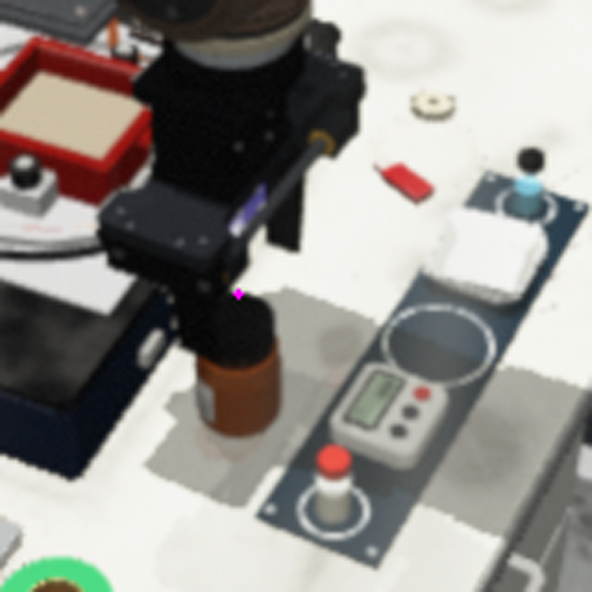

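The red vial stands in its ring at (333,510), and the fingers straddle the jar lid at (240,330). I'll descend and grip.

Emit:
move_arm(commands=[[[0,0,-2],[0,0,0],1],[[0,0,-2],[0,0,0],1],[[0,0,-1.8],[0,0,0],1],[[0,0,0],[0,0,0],1],[[0,0,0],[0,0,0],0],[[0,0,0],[0,0,0],0],[[0,0,0],[0,0,0],0],[[0,0,0],[0,0,0],0],[[0,0,0],[0,0,0],0],[[0,0,0],[0,0,0],0]])

```text
t: 12.9
eef_pos: [544.8, 40.1, 42.4]
tcp_rot: [3.141, -0.0, -0.0]
ft_force: [0.6, 0.1, 0.1]
opening: 0.555
grip_force: 0.0
```

Emit:
move_arm(commands=[[[0,0,0],[0,0,0],0],[[0,0,2],[0,0,0],0],[[0,0,3],[0,0,0],0],[[0,0,0],[0,0,0],0],[[0,0,0],[0,0,0],0]])

```text
t: 13.4
eef_pos: [544.6, 40.1, 92.1]
tcp_rot: [3.141, -0.0, -0.0]
ft_force: [-1.6, -0.3, -2.5]
opening: 0.52
grip_force: 30.0
```

Run:
```python
from h import *
im=read_camera("scene");s=state();p=s["eef_pos"];print(p,s["ft_force"],s["opening"],s["moment"])
t=proj("scene",p);cv2.circle(im,tuple(int(round(x)) for x in t),1,(255,0,255),-1)
print(proj("scene",(545,40,50)),proj("scene",(545,40,132)))
cv2.imwrite("pics/s5.png",cv2.resize(im[180:290,240:350],None,fx=5,fy=5,interpolation=cv2.INTER_CUBIC))
```

```text
[544.25751442  40.14761568  91.46760684] [ 0.89619474  0.07706577 -1.94298848] 0.5196829893080961 [0.02379318 0.08361293 0.0126432 ]
(np.float64(294.1569032993783), np.float64(244.83062345759808)) (np.float64(293.56167197720947), np.float64(217.77781554852749))
```

View pics/s5.png

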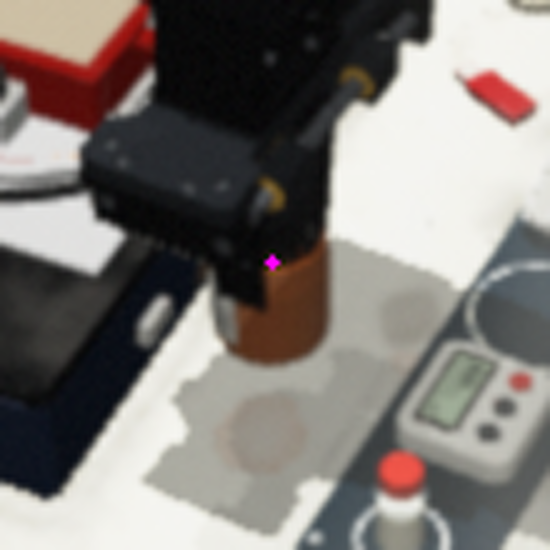

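The jar is held upright and has not slipped: its bottom edge is at (272,362), as predicted. I'll move it to the large ring.

Emit:
move_arm(commands=[[[-1.7,-2.07,0],[0,0,0],0],[[-1.7,-2.07,0],[0,0,0],0],[[-1.7,-2.07,0],[0,0,0],0],[[-1.7,-2.07,0],[0,0,0],0],[[-1.76,-2.06,0],[0,0,0],0],[[0,0,0],[0,0,0],0],[[0,0,-2],[0,0,0],0],[[0,0,-1.5],[0,0,0],0],[[0,0,-0.5],[0,0,0],0],[[0,0,0],[0,0,0],0]])

```text
t: 14.45
eef_pos: [458.8, -62.9, 51.2]
tcp_rot: [-3.141, 0.002, -0.0]
ft_force: [-0.2, -0.8, -2.4]
opening: 0.52
grip_force: 30.0
```

Emit:
move_arm(commands=[[[0,0,-0.4],[0,0,0],0],[[0,0,0],[0,0,0],0],[[0,0,0],[0,0,0],0]])

```text
t: 14.75
eef_pos: [459.3, -63.3, 48.5]
tcp_rot: [3.141, -0.001, -0.0]
ft_force: [0.6, -0.3, -1.8]
opening: 0.521
grip_force: 30.0
```

Emit:
move_arm(commands=[[[0,0,-0.15],[0,0,0],0],[[0,0,0],[0,0,0],0],[[0,0,0],[0,0,0],0]])

```text
t: 15.05
eef_pos: [459.1, -63.3, 46.8]
tcp_rot: [3.141, -0.0, -0.001]
ft_force: [0.1, 0.6, -2.0]
opening: 0.52
grip_force: 30.0
```

Emit:
move_arm(commands=[[[0,0,-0.1],[0,0,0],0],[[0,0,0],[0,0,0],0],[[0,0,0],[0,0,0],0]])

```text
t: 15.35
eef_pos: [459.3, -63.3, 46.2]
tcp_rot: [3.141, -0.001, -0.0]
ft_force: [-1.8, 1.1, 7.1]
opening: 0.521
grip_force: 30.1
```

Contact made, so I'll release and rise.

Emit:
move_arm(commands=[[[0,0,0],[0,0,0],0.56],[[0,0,0],[0,0,0],0.6],[[0,0,0],[0,0,0],0.8],[[0,0,0],[0,0,0],0.85],[[0,0,0],[0,0,0],0.85],[[0,0,2],[0,0,0],0.85],[[0,0,3],[0,0,0],0.85],[[0,0,3],[0,0,0],0.85],[[0,0,3],[0,0,0],0.6],[[0,0,0],[0,0,0],0.6]])

```text
t: 16.35
eef_pos: [460.4, -63.6, 158.7]
tcp_rot: [3.14, -0.006, -0.0]
ft_force: [-0.4, 0.7, 0.7]
opening: 0.737
grip_force: 0.0
```

Emit:
move_arm(commands=[[[1.75,-3.66,0],[0,0,0],0.55],[[1.75,-3.66,0],[0,0,0],0.55],[[1.75,-3.66,0],[0,0,0],0.55],[[1.75,-3.66,0],[0,0,0],0.55],[[1.75,-3.66,0],[0,0,0],0.55],[[1.77,-3.67,0],[0,0,0],0.55],[[0,0,-3],[0,0,0],0.55],[[0,0,-3],[0,0,0],0.55],[[0,0,-3],[0,0,0],0.55],[[0,0,0],[0,0,0],0.55]])

```text
t: 17.35
eef_pos: [562.3, -281.9, 61.1]
tcp_rot: [-3.138, 0.006, -0.001]
ft_force: [-0.6, 0.5, -0.2]
opening: 0.549
grip_force: 0.0
```

Run:
```python
from h import *
im=read_camera("scene");s=state();p=s["eef_pos"];print(p,s["opening"])
for q in [(p[0],p[1],9)]:
    t=proj("scene",q);cv2.circle(im,tuple(int(round(x)) for x in t),1,(255,0,255),-1)
cv2.imwrite("pics/s6.png",cv2.resize(im[140:280,310:430],None,fx=4,fy=4,interpolation=cv2.INTER_CUBIC))
```

```text
[ 563.33503999 -282.41801771   63.5617437 ] 0.5502627250438458
```

View pics/s6.png

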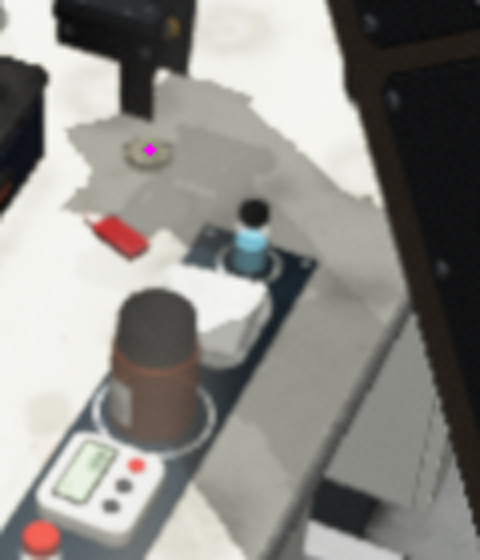

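The jar stands in the large ring at (155,420), and the mark sits on the gear at (149,151). I'll grip the gear.

Emit:
move_arm(commands=[[[0,0,-2.5],[0,0,0],0.55],[[0,0,-2],[0,0,0],0.55],[[0,0,-1],[0,0,0],0.55],[[0,0,-0.6],[0,0,0],0.55],[[0,0,0],[0,0,0],0.55],[[0,0,0],[0,0,0],0.55],[[0,0,0],[0,0,0],0],[[0,0,0],[0,0,0],0],[[0,0,0],[0,0,0],0],[[0,0,0],[0,0,0],0]])

```text
t: 18.4
eef_pos: [564.5, -283.1, 5.0]
tcp_rot: [3.141, -0.0, -0.0]
ft_force: [0.1, -0.0, 3.1]
opening: 0.328
grip_force: 30.0
```

Emit:
move_arm(commands=[[[0,0,0],[0,0,0],0],[[0,0,0],[0,0,0],0],[[0,0,0],[0,0,0],0]])

```text
t: 18.7
eef_pos: [564.5, -283.1, 5.0]
tcp_rot: [3.141, -0.0, -0.0]
ft_force: [-0.5, 0.9, 5.2]
opening: 0.326
grip_force: 30.0
```

Emit:
move_arm(commands=[[[0,0,3],[0,0,0],0],[[0,0,4],[0,0,0],0],[[0,0,3],[0,0,0],0],[[-2.1,2.88,0],[0,0,0],0],[[-2.1,2.88,0],[0,0,0],0],[[-2.1,2.88,0],[0,0,0],0],[[-2.1,2.88,0],[0,0,0],0],[[-2.05,2.92,0],[0,0,0],0],[[0,0,0],[0,0,0],0],[[0,0,0],[0,0,0],0]])

```text
t: 19.7
eef_pos: [460.2, -138.5, 104.9]
tcp_rot: [3.141, -0.001, 0.0]
ft_force: [0.8, -0.6, -0.1]
opening: 0.324
grip_force: 30.0
```

Emit:
move_arm(commands=[[[0,0,-3],[0,0,0],0],[[0,0,-2.5],[0,0,0],0],[[0,0,-1.5],[0,0,0],0],[[0,0,-0.8],[0,0,0],0],[[0,0,0],[0,0,0],0],[[0,0,0],[0,0,0],0]])

```text
t: 20.3
eef_pos: [460.3, -139.0, 27.0]
tcp_rot: [3.141, -0.0, -0.001]
ft_force: [-0.5, -0.7, 0.6]
opening: 0.328
grip_force: 30.0
```

Emit:
move_arm(commands=[[[0,0,-0.3],[0,0,0],0],[[0,0,0],[0,0,0],0],[[0,0,0],[0,0,0],0.36],[[0,0,0],[0,0,0],0.42],[[0,0,0],[0,0,0],0.42],[[0,0,0],[0,0,0],0.42],[[0,0,1.5],[0,0,0],0.42],[[0,0,3],[0,0,0],0.42],[[0,0,4],[0,0,0],0.42],[[0,0,4],[0,0,0],0.42]])

```text
t: 21.3
eef_pos: [459.5, -138.4, 149.9]
tcp_rot: [-3.141, 0.001, -0.0]
ft_force: [-0.4, 0.1, -0.7]
opening: 0.42
grip_force: 0.0
```

Emit:
move_arm(commands=[[[0,-3,3],[0,0,0],0.5],[[0,-4,0],[0,0,0],0.5],[[0,-4,0],[0,0,0],0.5],[[0,-4,0],[0,0,0],0.5],[[0,-4,0],[0,0,0],0.5],[[0,-4,0],[0,0,0],0.5],[[0,-4,0],[0,0,0],0.5],[[0,-4,0],[0,0,0],0.5],[[0,0,0],[0,0,0],0.5],[[0,0,0],[0,0,0],0.5]])

```text
t: 22.3
eef_pos: [459.3, -448.9, 178.0]
tcp_rot: [-3.141, 0.001, -0.002]
ft_force: [0.2, 0.7, -0.1]
opening: 0.496
grip_force: 0.0
```

Run:
```python
from h import *
im=read_camera("top");sc=read_camera("scene");s=state();print(s["eef_pos"],s["ft_force"])
a=cv2.resize(im[195:275,185:395],None,fx=3.7,fy=3.7,interpolation=cv2.INTER_CUBIC)
b=cv2.resize(sc[190:310,230:400],(480,339),interpolation=cv2.INTER_CUBIC)
c=np.zeros((a.shape[0]+300,a.shape[1],3),np.uint8);c[:a.shape[0]]=a;c[a.shape[0]:,:425]=cv2.resize(b,(425,300))
cv2.imwrite("pics/f.png",c);print(c.shape)
```

```text
[ 459.74191043 -447.68889862  178.53936674] [ 0.02389334 -0.49138909  0.03503048]
(596, 777, 3)
```

View pics/f.png

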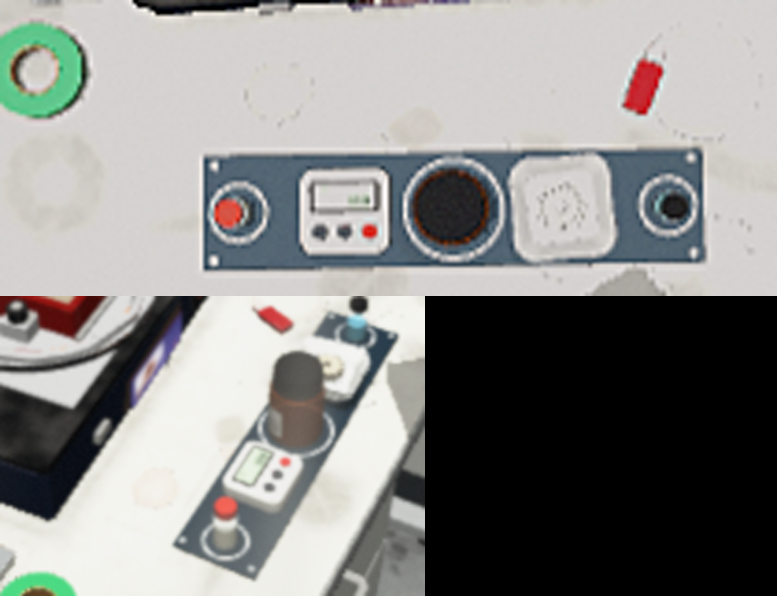

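The final view shows every item where it belongs: red cap (229,212), jar (452,206), gear (560,208) in the boats, black cap (673,206). The small cap offsets match the perspective shift for upright vials, and the tape roll is undisturbed. Handing in.

```bash
python3 -c "
from cell import env
print(env.job_done())"
```

```text
the job is handed in; nothing more can be done
None
```

The job is handed in: in the last pictures the jar and both vials stand centred on their rings, the gear lies in the middle of the weigh boats and the tape roll is where it was. The hand-in call returned no verdict.

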